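Fetch the garlic from behind the spice jars

TASK

I need the garlic, which sits at the back of the condiment tray behind two jars. Stand the two jars in front of it upright on the empty chopping board on the hob, then bring the garlic over and lay it on the board too; so that I can start chopping, finally stand each of the two jars back upright in the very recess it came from. Leave the lemon in the tray and the two jars in front of it alone.

Things in the scene. Friction and masses are not known exactly. Their poses are not given: they have to be found in the camera images.
- spice_tray: Oak tray, 150 (x) by 282 (y) by 20 mm, fixed, right of the hob; 42 mm upstand along its back (+x). Origin: centre of underside. Four square jar recesses 60 mm wide (floor z = 10, rim z = 18 mm) at x = -31, y = +98, +34, -34, -98 mm; behind them a flat ledge (z = 18). Left half (+y): two jars, a low thing on the ledge behind them near x = 27, y = 66; right half likewise, y = -66.
- red_jar: Clear glass spice jar with a red screw cap and a green label, 45 mm across, 106 mm high (the cap is the top 21 mm, 45 mm across), about 0.11 kg, upright. Origin: centre of its underside, z up. Stands in any one of the four jar recesses.
- white_jar: Clear glass spice jar with a white screw cap and a dark red label, 43 mm across, 96 mm high (the cap is the top 21 mm, 43 mm across), about 0.11 kg, upright. Origin: centre of its underside, z up. Stands in any one of the four jar recesses.
- salt: Salt shaker, clear glass with white salt and a light grey domed cap, 44 mm across below, 90 mm high (the cap is the top 16 mm, 34 mm across; best held by the glass at mid-height or just above), about 0.1 kg, upright. Origin: centre of its underside, z up. Stands in any one of the four jar recesses.
- amber_jar: Amber-brown glass herb jar with a white paper band and a black screw cap, 45 mm across, 100 mm high (the cap is the top 19 mm, 45 mm across), about 0.12 kg, upright. Origin: centre of its underside, z up. Stands in any one of the four jar recesses.
- garlic: Bulb of garlic, pinkish white, 60 by 57 mm, 58 mm high with its stalk on top, widest about 25 mm above its underside, about 0.04 kg. Origin: centre of its underside, z up. It sits on the back ledge of the tray, in its left or right half, behind two jars that leave no room for a gripper's body beside it.
- lemon: Yellow lemon, 78 by 55 by 56 mm, lying on the back ledge of the other half of the tray, behind the other two jars. Origin: below its centre, on its underside as it lies. Not to be disturbed.
- board: Wooden chopping board, 220 (its x) by 320 (its y) by 22 mm thick, lying fixed on the cold hob, on the left; empty at the start. Origin: centre of its underside, z up; flat top at z = 22 mm. A fixed pot with a spoon in it stands on the hob between board and tray, farther back; wall cabinets hang 0.6 m above the worktop from x = 0.60 m on: keep the arm out of them.

How it is judged:
By the outcome, as a careful person would: the job done as asked, in the order asked, and still so for the second after the job is handed in, with the robot touching nothing.
It also fails if it takes over 139 s, if anything falls off the work surface, if the arm or the gripper's body presses on something with over 40 N, if the wrist force passes 120 N, or if a joint passes its speed limit or range.

ROBOT

A 6-joint arm with a two-finger parallel gripper is mounted at the origin on a cart in front of the work surface, level with it; the furniture and walls round the work are solid. World frame = base frame: x ahead of the robot, y to its left, z up, the work surface at z = 0. Lengths are in m, angles in rad, forces in N, time in s.
With the tool pointing down it reaches from about 0.4 to 0.825 m from the base axis. Payload 7 kg.
Tool frame: the origin (TCP) lies on the centre line of the jaws, within the pads' length; the fingertips stand 19 mm ahead of it and the grasp point (between the pads) is the TCP; z points along the fingers, y is the line along which they close (so a half turn about z gives the same grasp; the last joint's range is limited). The gripper opens to 85 mm and grips with 20 to 120 N. Pads are 22 mm wide; open, the fingers measure 114 mm over their backs; the gripper's body (76 mm by 85 mm) begins 54 mm behind the grasp point. The pads swing forward as they close: fully open they stand 13 mm farther back than shut.
Start: joints at [-0.954, 0.359, 0.012, 0, -1.224, -0.288], TCP at [0.218, -0.639, 0.25] pointing down, gripper open.
Joint ranges: [-3.07, 3.07], [-1.43, 2.12], [-1.02, 1.25], [-3.03, 1.67], [-3.05, -0], [-3.03, 3.03]. Speed limits (rad/s): [2.39, 2.39, 3.01, 3.14, 3.14, 3.14].

INTERFACE

Orientations are given as a unit quaternion [x, y, z, w].
In Python, from plant import get_state, read_camera, close_job gives the robot as it stands.
- The arm moves only by the tool drive_tool, never from a script. Its argument "motion" is text: rows parted by semicolons, each of 5 numbers parted by spaces: the shift along the world's x, y, z normalised to -1 to 1, where 1 is 400 mm, then the turn about the world's z normalised to -1 to 1, where 1 is 90 degrees, then the opening, from -1 (shut) to 1 (fully open). In form: tx ty tz turn grip; .... A call has 1 to 5 rows; each row is the pose to reach, as a shift and turn from the pose commanded when the call began; what a row does not reach only later rows make up. A row lasts 1/10 s, in which the tool goes at most 50 mm and 8.59 degrees, less where a joint would pass 70% of its speed; a pose out of reach is approached as far as the arm can. A call with a number of a shift or a turn outside -1 to 1 is refused whole. A call with a gripper value outside its range is refused whole. The fingers move at their own pace and stop on an object; "force" is the grip in N (left out, the last holds). Time passes only in rows, so rows that repeat a pose let the fingers close. It gives the time, the measured TCP pose, the force, the opening and the grip force at its end, in the units of the state.
- get_state(): the state, without advancing time (a new reading comes with each control period).
- read_camera(name): name is "scene" or "top" or "wrist"; returns a dict with "pixels" (384x512x3 uint8, red, green, blue), "vertical_fov" (degrees; the focal length in pixels is half the picture's height over the tangent of half this angle, whatever the lens; pixels are square), "cx", "cy" (the principal point, pixels), "cam_to_world" (4x4, takes a point from camera to world coordinates). Camera axes: x right, y down, z forward; pixel columns grow to the right and rows downward; lengths in m; the calibration is good to about 2 mm. The wrist camera is an equidistant fisheye: a pixel r from the principal point sees the ray r / f radians off the axis. A picture is of the moment at which its call begins. There is no depth.
- close_job(): hands the job in; it is judged then, once.
The state is a dict: "clock": time; "qpos": joint angles; "qvel": joint speeds; "effort": joint torques, N m; "ee_pos": TCP position; "eef_rot": TCP orientation; "contact_force": force on the tool from outside, world axes, zero at the start; "ft_torque": the same for the moment, N m; "opening": opening from 0.0 (shut) to 1.0 (fully open); "gripper_force": force on a finger pad.
Only numpy, scipy, OpenCV 4.12 (cv2) and the standard library are available. Lean on these libraries where they do the work, as an engineer would, in place of code of your own. Each camera call takes 0.05 s, during which the arm holds its last target. There are 200 camera calls.

## Working session

There is one attempt and no reset: what is moved stays moved. The work goes in short steps, Python scripts to look and compute and a tool call to move; the robot and the scene stay as the last step left them, time stands still between calls to the robot, and variables do not carry over. Pictures are saved under pics/ and viewed, at most 14 in all, crops included, and the job is handed in when it is done.

Besides the shell and the picture viewer there is one more tool, called by a JSON object that holds its "method" and its "body", one argument or row to a line. drive_tool: Moves the arm, as the interface text tells. Scaled input: -1 to 1 covers 400 mm each way for a shift and 90 degrees each way for a turn. Its arguments: {"type":"object","properties":{"motion":{"type":"string"},"force":{"type":"number"}},"required":["motion"]}

```bash
mkdir -p pics; cat > h.py <<'E'
import numpy as np, cv2
from plant import get_state, read_camera
def snap(name,fn=None):
    c=read_camera(name)
    if fn: cv2.imwrite('pics/'+fn,cv2.cvtColor(np.asarray(c['pixels'],np.uint8),cv2.COLOR_RGB2BGR))
    c['f']=192/np.tan(np.radians(c['vertical_fov'])/2); c['T']=np.array(c['cam_to_world']); return c
def px2w(c,u,v,z,fish=False):
    x,y=(u-c['cx'])/c['f'],(v-c['cy'])/c['f']
    if fish:
        r=np.hypot(x,y); d=np.array([x*np.sin(r)/r,y*np.sin(r)/r,np.cos(r)]) if r>1e-9 else np.array([0,0,1.])
    else: d=np.array([x,y,1])
    d=c['T'][:3,:3]@d; o=c['T'][:3,3]; return o+d*(z-o[2])/d[2]
def w2px(c,p):
    q=c['T'][:3,:3].T@(np.array(p)-c['T'][:3,3]); return c['f']*q[:2]/q[2]+[c['cx'],c['cy']]
E
python3 - <<'E'
from h import *
import pickle
print(get_state())
for n in('scene','top','wrist'):
    c=snap(n,n+'0.png'); print(n,c['f'],c['cx'],c['cy'],c['T'].round(3).tolist()); pickle.dump(c,open(n+'.pkl','wb'))
a=[cv2.imread(f'pics/{n}0.png') for n in('scene','top')]
cv2.imwrite('pics/a.png',cv2.resize(a[0],(800,600)));cv2.imwrite('pics/b.png',cv2.resize(a[1],(800,600)))
E
```

```text
{'clock': 0.0, 'qpos': array([-9.53920952e-01,  3.59371866e-01,  1.10156198e-02, -3.38754392e-04,
       -1.22407878e+00, -2.88099752e-01]), 'qvel': array([ 0.0009666 ,  0.00080754, -0.00066071, -0.00037192,  0.0003662 ,
       -0.00073079]), 'effort': array([-1.93263563e-04, -5.83323705e+01,  2.93418878e+01,  6.93661228e+00,
       -6.01781707e-03,  1.03697184e-04]), 'ee_pos': array([ 0.21776657, -0.63841655,  0.2493566 ]), 'eef_rot': array([-1.63591459e-01,  9.86527819e-01,  8.06515813e-04, -2.14998043e-04]), 'contact_force': array([ 0.85487808, -0.38479598, -0.69762727]), 'ft_torque': array([-0.04048769,  0.06387903, -0.03580079]), 'gripper_force': 0.0, 'opening': 1.0013741528987048}
scene 440.10119793223475 250.06990251831186 184.71792119829107 [[-0.842, -0.312, 0.441, -0.11], [-0.539, 0.458, -0.706, 0.91], [0.018, -0.832, -0.554, 0.735], [0.0, 0.0, 0.0, 1.0]]
top 388.438012874697 254.36758089523985 195.20554205146257 [[-0.002, -0.993, 0.116, 0.349], [-1.0, 0.002, -0.001, -0.0], [0.001, -0.116, -0.993, 1.109], [0.0, 0.0, 0.0, 1.0]]
wrist 297.3186396354542 253.90436182679605 190.9380496488862 [[-0.322, 0.897, 0.302, 0.14], [0.947, 0.305, 0.105, -0.666], [0.002, 0.32, -0.948, 0.373], [0.0, 0.0, 0.0, 1.0]]
```

View pics/a.png

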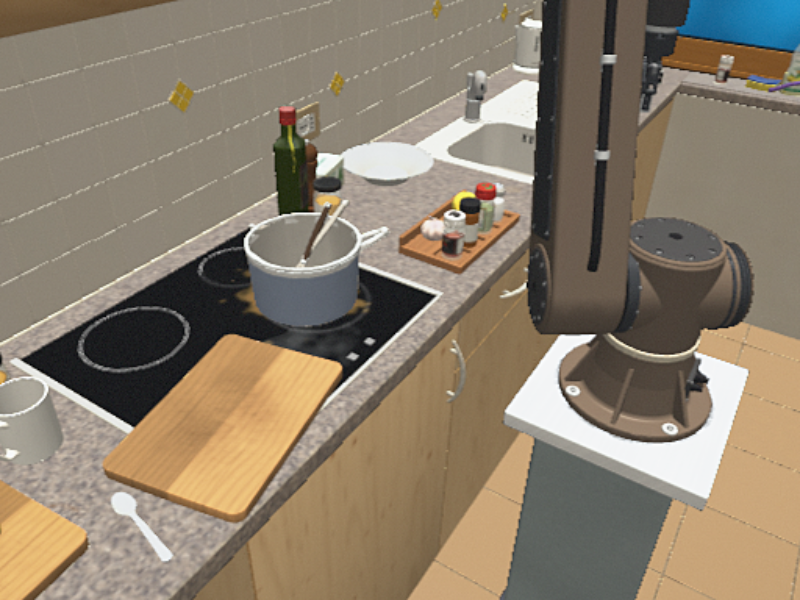

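View pics/b.png

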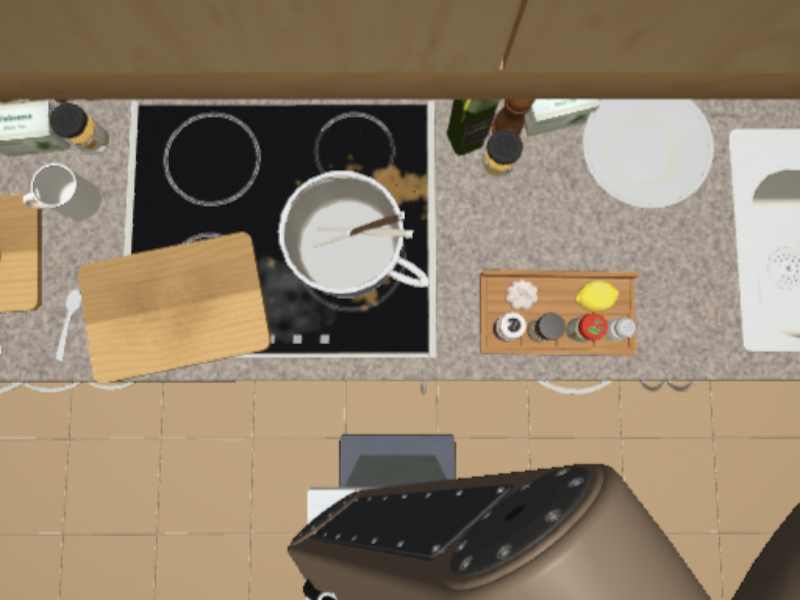

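The top view shows the garlic at about (521,294) in the left half of the tray. The white jar (511,326) and the amber jar (551,326) stand in front of it; the lemon, red jar and salt are on the right. The board is at about (175,307).

```bash
python3 - <<'E'
import cv2
a=cv2.imread('pics/top0.png')
cv2.imwrite('pics/c.png',cv2.resize(a[165:235,300:415],None,fx=6.9,fy=6.9,interpolation=cv2.INTER_CUBIC))
E
```

```text
(no output)
```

View pics/c.png

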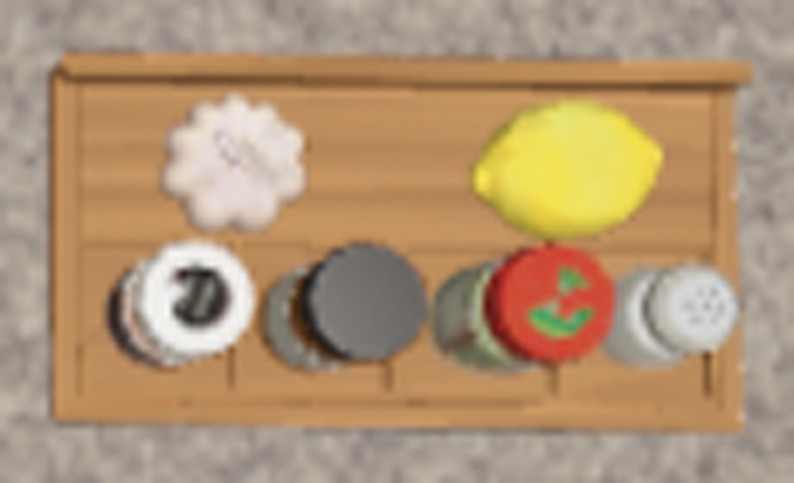

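```bash
python3 - <<'E'
from h import *; import pickle
c=pickle.load(open('top.pkl','rb'))
def t(u,v,z): return px2w(c,(u+.5)/6.9-.5+300,(v+.5)/6.9-.5+165,z)
for n,a in dict(FL=(52,418,.02),FR=(743,430,.02),white=(197,300,.106),amber=(365,302,.11),red=(552,303,.116),salt=(695,308,.1),garlic=(233,162,.043),lemon=(570,168,.046)).items(): print(n,t(*a).round(4))
FL,FR=t(52,418,.02),t(743,430,.02)
e=(FR-FL)[:2]; print(np.linalg.norm(e)); e/=np.linalg.norm(e); ey=-e; ex=np.array([-e[1],e[0]]);
ex=np.array([ey[1],-ey[0]])
cen=(FL+FR)[:2]/2+ex*.075; print('yaw',np.degrees(np.arctan2(ex[1],ex[0])),cen)
for y in(.098,.034,-.034,-.098): print('rec',cen-.031*ex+y*ey)
print('ledge',cen+.027*ex+.066*ey)
B=[px2w(c,(u+.5)/1.5625-.5,(v+.5)/1.5625-.5,.022) for u,v in((78,266),(249,234),(270,348),(97,382))]
print(np.round(B,4),np.mean(B,0)); 
E
```

```text
FL [ 0.3916 -0.1487  0.02  ]
FR [ 0.3863 -0.4288  0.02  ]
white [ 0.4323 -0.1922  0.106 ]
amber [ 0.4311 -0.2543  0.11  ]
red [ 0.4302 -0.3222  0.116 ]
salt [ 0.4295 -0.3814  0.1   ]
garlic [ 0.4931 -0.2201  0.043 ]
lemon [ 0.4901 -0.3543  0.046 ]
0.28008465688465656
yaw -1.0919213091648448 [ 0.4639287  -0.29017238]
rec [ 0.43480187 -0.19159942]
rec [ 0.43358225 -0.2555878 ]
rec [ 0.43228641 -0.32357545]
rec [ 0.4310668  -0.38756383]
ledge [ 0.49218153 -0.22469889]
[[0.5488 0.5794 0.022 ]
 [0.6077 0.2704 0.022 ]
 [0.3995 0.2273 0.022 ]
 [0.3397 0.5332 0.022 ]] [0.47390646 0.40254793 0.022     ]
```

{"method": "drive_tool", "body": {
  "motion": "0.53 1 0 0.79 0.5;0.53 1 0 0.79 0.5;0.53 1 0 0.79 0.5;0.53 1 0 0.79 0.5;0.53 1 0 0.79 0.5",
  "force": 40
}}

```text
clock: 0.65
ee_pos: [0.3354, -0.4161, 0.2501]
eef_rot: [-0.516, 0.857, 0.0, 0.0]
contact_force: [1.8, 0.2, -0.0]
opening: 0.752
gripper_force: 0.0
```

{"method": "drive_tool", "body": {
  "motion": "0.24 0.56 0 0.3 0.5;0.24 0.56 0 0.3 0.5;0.24 0.56 0 0.3 0.5;0.24 0.56 0 0.3 0.5;0.24 0.56 0 0.3 0.5"
}}

```text
clock: 1.15
ee_pos: [0.4314, -0.1917, 0.2505]
eef_rot: [-0.7, 0.714, -0.0, 0.0]
contact_force: [1.6, -0.5, 0.2]
opening: 0.752
gripper_force: 0.0
```

```bash
python3 - <<'E'
from h import *; import pickle
c=snap('wrist','w1.png'); pickle.dump(c,open('w1.pkl','wb'))
cv2.imwrite('pics/w1b.png',cv2.resize(cv2.imread('pics/w1.png'),(800,600)))
E
```

```text
(no output)
```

View pics/w1b.png

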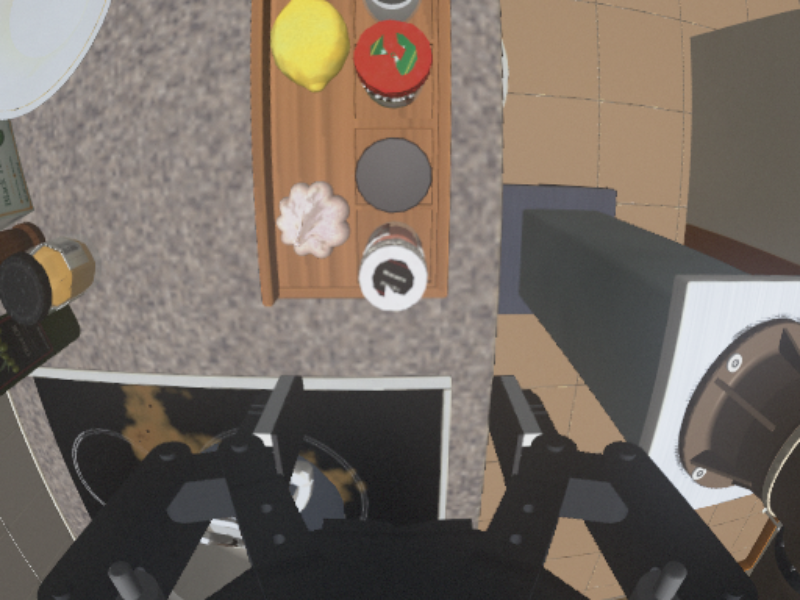

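The wrist view shows the white cap at (393,276), the amber cap at (394,175) and the garlic at (313,219).

```bash
python3 - <<'E'
from h import *; import pickle
c=pickle.load(open('w1.pkl','rb'))
for n,(u,v,z) in dict(white=(393,276,.106),amber=(394,175,.110),garlic=(313,219,.043),red=(393,57,.116),lemon=(311,43,.046)).items(): print(n,px2w(c,(u+.5)/1.5625-.5,(v+.5)/1.5625-.5,z,True).round(4))
E
```

```text
white [ 0.4333 -0.1984  0.106 ]
amber [ 0.4314 -0.2588  0.11  ]
garlic [ 0.4914 -0.2249  0.043 ]
red [ 0.4306 -0.3254  0.116 ]
lemon [ 0.4878 -0.3527  0.046 ]
```

{"method": "drive_tool", "body": {
  "motion": "0.002 -0.008 -0.1 0 0.5;0.002 -0.008 -0.2 0 0.5;0.002 -0.008 -0.3 0 0.5;0.002 -0.008 -0.385 0 0.5;0.002 -0.008 -0.385 0 0.5"
}}

```text
clock: 1.7
ee_pos: [0.4286, -0.1968, 0.0925]
eef_rot: [-0.699, 0.715, 0.003, -0.003]
contact_force: [0.0, -0.3, 0.6]
opening: 0.748
gripper_force: 0.0
```

{"method": "drive_tool", "body": {
  "motion": "0 0 0 0 -0.2;0 0 0 0 -0.2;0 0 0 0 -0.2;0 0 0 0 -0.2;0 0 0 0 -0.2",
  "force": 40
}}

```text
clock: 2.2
ee_pos: [0.433, -0.1974, 0.0979]
eef_rot: [-0.7, 0.714, -0.001, 0.001]
contact_force: [-0.8, 0.0, 8.1]
opening: 0.49
gripper_force: 41.3
```

{"method": "drive_tool", "body": {
  "motion": "0 0 0.06 0 -0.2;0 0 0.15 0 -0.2;0 0 0.25 0 -0.2;0 0 0.35 0 -0.2;0 0 0.4 0 -0.2"
}}

```text
clock: 2.7
ee_pos: [0.4327, -0.1974, 0.2605]
eef_rot: [-0.7, 0.714, -0.002, 0.002]
contact_force: [0.4, -0.5, -1.7]
opening: 0.492
gripper_force: 41.0
```

{"method": "drive_tool", "body": {
  "motion": "0 0.1 0 0 -0.2;0 0.22 0 0 -0.2;0 0.34 0 0 -0.2;0 0.46 0 0 -0.2;0 0.58 0 0 -0.2"
}}

```text
clock: 3.2
ee_pos: [0.4311, 0.0366, 0.257]
eef_rot: [-0.7, 0.715, -0.0, 0.001]
contact_force: [1.5, 0.1, -0.7]
opening: 0.49
gripper_force: 41.1
```

{"method": "drive_tool", "body": {
  "motion": "0 0.12 0 0 -0.2;0 0.24 0 0 -0.2;0.02 0.36 0 0 -0.2;0.04 0.48 0 0 -0.2;0.04 0.58 0 0 -0.2"
}}

```text
clock: 3.7
ee_pos: [0.4479, 0.2694, 0.2567]
eef_rot: [-0.7, 0.714, 0.0, 0.0]
contact_force: [0.9, 0.2, -1.3]
opening: 0.491
gripper_force: 41.1
```

{"method": "drive_tool", "body": {
  "motion": "0 0.06 0 0 -0.2;0 0.06 0 0 -0.2"
}}

```text
clock: 3.9
ee_pos: [0.4476, 0.2933, 0.256]
eef_rot: [-0.701, 0.714, 0.0, -0.0]
contact_force: [0.2, -1.9, -2.1]
opening: 0.49
gripper_force: 41.1
```

{"method": "drive_tool", "body": {
  "motion": "0 0 -0.1 0 -0.2;0 0 -0.2 0 -0.2;0 0 -0.28 0 -0.2;0 0 -0.345 0 -0.2;0 0 -0.345 0 -0.2"
}}

```text
clock: 4.4
ee_pos: [0.4471, 0.2889, 0.1162]
eef_rot: [-0.699, 0.715, -0.0, -0.002]
contact_force: [-1.0, -0.3, -0.5]
opening: 0.494
gripper_force: 43.8
```

{"method": "drive_tool", "body": {
  "motion": "0 0 0 0 -0.2;0 0 -0.005 0 -0.2;0 0 -0.01 0 -0.2;0 0 -0.01 0 -0.2"
}}

```text
clock: 4.8
ee_pos: [0.4478, 0.2909, 0.1147]
eef_rot: [-0.7, 0.714, 0.0, 0.0]
contact_force: [0.4, -0.7, -1.2]
opening: 0.489
gripper_force: 43.8
```

{"method": "drive_tool", "body": {
  "motion": "0 0 -0.005 0 -0.2;0 0 -0.005 0 -0.2;0 0 -0.005 0 -0.2"
}}

```text
clock: 5.1
ee_pos: [0.4482, 0.2917, 0.1141]
eef_rot: [-0.7, 0.714, 0.0, 0.001]
contact_force: [-3.9, 0.5, 12.6]
opening: 0.491
gripper_force: 44.9
```

{"method": "drive_tool", "body": {
  "motion": "0 0 -0.005 0 -0.2;0 0 -0.005 0 -0.2;0 0 -0.005 0 -0.2"
}}

```text
clock: 5.4
ee_pos: [0.4492, 0.2923, 0.1136]
eef_rot: [-0.7, 0.714, -0.0, 0.002]
contact_force: [-5.2, -1.9, 22.4]
opening: 0.486
gripper_force: 46.2
```

{"method": "drive_tool", "body": {
  "motion": "0 0 0.004 0 -0.2;0 0 0.004 0 0.3;0 0 0.004 0 0.5;0 0 0.004 0 0.5;0 0 0.004 0 0.5"
}}

```text
clock: 5.9
ee_pos: [0.4477, 0.2908, 0.1116]
eef_rot: [-0.7, 0.714, -0.0, -0.0]
contact_force: [-0.1, -0.0, -0.9]
opening: 0.748
gripper_force: 0.0
```

{"method": "drive_tool", "body": {
  "motion": "0 0 0.08 0 0.5;0 0 0.16 0 0.5;0 0 0.26 0 0.5;0 0 0.36 0 0.5;0 0 0.36 0 0.5"
}}

```text
clock: 6.4
ee_pos: [0.4499, 0.2926, 0.2617]
eef_rot: [-0.7, 0.714, -0.0, 0.005]
contact_force: [-0.2, -0.7, -0.9]
opening: 0.748
gripper_force: 0.0
```

{"method": "drive_tool", "body": {
  "motion": "-0.04 -0.12 0 0 0.5;-0.04 -0.24 0 0 0.5;-0.04 -0.36 0 0 0.5;-0.04 -0.48 0 0 0.5;-0.04 -0.6 0 0 0.5"
}}

```text
clock: 6.9
ee_pos: [0.4313, 0.0492, 0.2558]
eef_rot: [-0.7, 0.714, -0.0, 0.0]
contact_force: [1.1, -0.4, -0.4]
opening: 0.749
gripper_force: 0.0
```

{"method": "drive_tool", "body": {
  "motion": "0 -0.12 0 0 0.5;0 -0.24 0 0 0.5;0 -0.36 0 0 0.5;0 -0.48 0 0 0.5;0 -0.6 0 0 0.5"
}}

```text
clock: 7.4
ee_pos: [0.4314, -0.1911, 0.2559]
eef_rot: [-0.7, 0.714, -0.0, 0.0]
contact_force: [1.8, 0.7, 0.2]
opening: 0.752
gripper_force: 0.0
```

{"method": "drive_tool", "body": {
  "motion": "0 -0.12 0 0 0.5;0 -0.17 0 0 0.5;0 -0.17 0 0 0.5;0 -0.17 0 0 0.5"
}}

```text
clock: 7.8
ee_pos: [0.4314, -0.2575, 0.2552]
eef_rot: [-0.699, 0.715, 0.0, -0.0]
contact_force: [-0.7, 0.0, -0.4]
opening: 0.748
gripper_force: 0.0
```

{"method": "drive_tool", "body": {
  "motion": "0 0 -0.1 0 0.5;0 0 -0.2 0 0.5;0 0 -0.3 0 0.5;0 0 -0.385 0 0.5;0 0 -0.385 0 0.5"
}}

```text
clock: 8.3
ee_pos: [0.429, -0.2553, 0.0982]
eef_rot: [-0.7, 0.714, 0.003, -0.002]
contact_force: [-0.6, 0.8, 0.5]
opening: 0.752
gripper_force: 0.0
```

{"method": "drive_tool", "body": {
  "motion": "0 0 0 0 0.5;0 0 0 0 -0.2;0 0 0 0 -0.2;0 0 0 0 -0.2;0 0 0 0 -0.2"
}}

```text
clock: 8.8
ee_pos: [0.4333, -0.2574, 0.1043]
eef_rot: [-0.7, 0.714, -0.002, 0.001]
contact_force: [-1.5, 1.1, 7.4]
opening: 0.508
gripper_force: 40.6
```

{"method": "drive_tool", "body": {
  "motion": "0 0 0.06 0 -0.2;0 0 0.15 0 -0.2;0 0 0.25 0 -0.2;0 0 0.35 0 -0.2;0 0 0.42 0 -0.2"
}}

```text
clock: 9.3
ee_pos: [0.4323, -0.2574, 0.2744]
eef_rot: [-0.7, 0.714, -0.002, 0.001]
contact_force: [0.7, 0.2, -1.8]
opening: 0.503
gripper_force: 41.6
```

Target about (0.448, 0.375): dy ≈ 0.632 (1.58 units).

{"method": "drive_tool", "body": {
  "motion": "0 0.1 0 0 -0.2;0 0.22 0 0 -0.2;0 0.34 0 0 -0.2;0 0.46 0 0 -0.2;0 0.58 0 0 -0.2"
}}

```text
clock: 9.8
ee_pos: [0.4313, -0.0234, 0.2714]
eef_rot: [-0.7, 0.715, -0.001, 0.002]
contact_force: [1.4, 0.3, -0.4]
opening: 0.507
gripper_force: 41.6
```

{"method": "drive_tool", "body": {
  "motion": "0 0.12 0 0 -0.2;0 0.24 0 0 -0.2;0 0.36 0 0 -0.2;0.02 0.48 0 0 -0.2;0.04 0.6 0 0 -0.2"
}}

```text
clock: 10.3
ee_pos: [0.4474, 0.217, 0.2717]
eef_rot: [-0.7, 0.714, 0.0, 0.002]
contact_force: [2.2, -1.0, -0.7]
opening: 0.509
gripper_force: 41.6
```

{"method": "drive_tool", "body": {
  "motion": "0 0.12 0 0 -0.2;0 0.24 0 0 -0.2;0 0.34 0 0 -0.2;0 0.4 0 0 -0.2;0 0.4 0 0 -0.2"
}}

```text
clock: 10.8
ee_pos: [0.4475, 0.3777, 0.2703]
eef_rot: [-0.701, 0.714, 0.0, 0.0]
contact_force: [-1.1, -0.6, -1.6]
opening: 0.507
gripper_force: 41.6
```

{"method": "drive_tool", "body": {
  "motion": "0 0 -0.1 0 -0.2;0 0 -0.2 0 -0.2;0 0 -0.3 0 -0.2;0 0 -0.365 0 -0.2;0 0 -0.365 0 -0.2"
}}

```text
clock: 11.3
ee_pos: [0.4473, 0.3735, 0.1225]
eef_rot: [-0.7, 0.715, -0.0, -0.001]
contact_force: [0.2, -0.3, -1.8]
opening: 0.507
gripper_force: 44.9
```

{"method": "drive_tool", "body": {
  "motion": "0 0 0 0 -0.2;0 0 0 0 -0.2"
}}

```text
clock: 11.5
ee_pos: [0.4482, 0.375, 0.1253]
eef_rot: [-0.7, 0.715, 0.0, 0.001]
contact_force: [-0.7, -0.1, -1.1]
opening: 0.506
gripper_force: 44.9
```

{"method": "drive_tool", "body": {
  "motion": "0 0 -0.008 0 -0.2;0 0 -0.008 0 -0.2;0 0 -0.008 0 -0.2"
}}

```text
clock: 11.8
ee_pos: [0.4478, 0.3749, 0.121]
eef_rot: [-0.7, 0.714, 0.0, 0.0]
contact_force: [-0.7, 0.1, -2.6]
opening: 0.506
gripper_force: 44.9
```

{"method": "drive_tool", "body": {
  "motion": "0 0 -0.005 0 -0.2;0 0 -0.005 0 -0.2;0 0 -0.005 0 -0.2"
}}

```text
clock: 12.1
ee_pos: [0.4481, 0.3754, 0.1202]
eef_rot: [-0.7, 0.714, 0.0, 0.001]
contact_force: [-3.8, -0.5, 9.7]
opening: 0.507
gripper_force: 46.1
```

{"method": "drive_tool", "body": {
  "motion": "0 0 0 0 -0.2;0 0 0 0 0.3;0 0 0 0 0.5;0 0 0 0 0.5;0 0 0 0 0.5"
}}

```text
clock: 12.6
ee_pos: [0.4478, 0.3748, 0.1185]
eef_rot: [-0.7, 0.714, -0.0, -0.0]
contact_force: [-0.4, -0.0, 0.9]
opening: 0.75
gripper_force: 0.0
```

{"method": "drive_tool", "body": {
  "motion": "0 0 0.08 0 0.5;0 0 0.16 0 0.5;0 0 0.26 0 0.6;0 0 0.36 0 0.8;0 0 0.36 0 1"
}}

```text
clock: 13.1
ee_pos: [0.4498, 0.3768, 0.269]
eef_rot: [-0.7, 0.714, 0.0, 0.005]
contact_force: [-0.8, -0.7, 0.1]
opening: 0.997
gripper_force: 0.0
```

{"method": "drive_tool", "body": {
  "motion": "-0.04 -0.12 0 0 1;-0.04 -0.24 0 0 1;-0.04 -0.36 0 0 1;-0.04 -0.48 0 0 1;-0.04 -0.6 0 0 1"
}}

```text
clock: 13.6
ee_pos: [0.4313, 0.1331, 0.2626]
eef_rot: [-0.7, 0.714, -0.0, 0.0]
contact_force: [1.3, -0.7, -0.4]
opening: 1.003
gripper_force: 0.0
```

{"method": "drive_tool", "body": {
  "motion": "0 -0.12 0 -0.09 1;0 -0.24 0 -0.18 1;0 -0.36 0 -0.27 1;0 -0.48 0 -0.36 1;0 -0.6 0 -0.45 1"
}}

```text
clock: 14.1
ee_pos: [0.4314, -0.107, 0.2629]
eef_rot: [-0.407, 0.914, -0.0, 0.001]
contact_force: [0.0, -0.3, -0.7]
opening: 1.002
gripper_force: 0.0
```

{"method": "drive_tool", "body": {
  "motion": "0.03 -0.1 0 -0.09 1;0.07 -0.2 0 -0.18 1;0.11 -0.29 0 -0.27 1;0.15 -0.29 0 -0.36 1;0.15 -0.29 0 -0.45 1"
}}

```text
clock: 14.6
ee_pos: [0.4929, -0.2226, 0.2615]
eef_rot: [-0.064, 0.998, 0.0, -0.001]
contact_force: [-0.3, 0.7, -0.8]
opening: 0.998
gripper_force: 0.0
```

{"method": "drive_tool", "body": {
  "motion": "0 0 0 -0.09 1;0 0 0 -0.09 1;0 0 0 -0.09 1"
}}

```text
clock: 14.9
ee_pos: [0.4917, -0.2211, 0.2625]
eef_rot: [0.0, 1.0, 0.0, -0.0]
contact_force: [0.5, 0.3, -0.2]
opening: 1.001
gripper_force: 0.0
```

```bash
python3 - <<'E'
from h import *; import pickle
c=snap('wrist','w2.png'); pickle.dump(c,open('w2.pkl','wb'))
cv2.imwrite('pics/w2b.png',cv2.resize(cv2.imread('pics/w2.png'),(800,600)))
E
```

```text
(no output)
```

View pics/w2b.png

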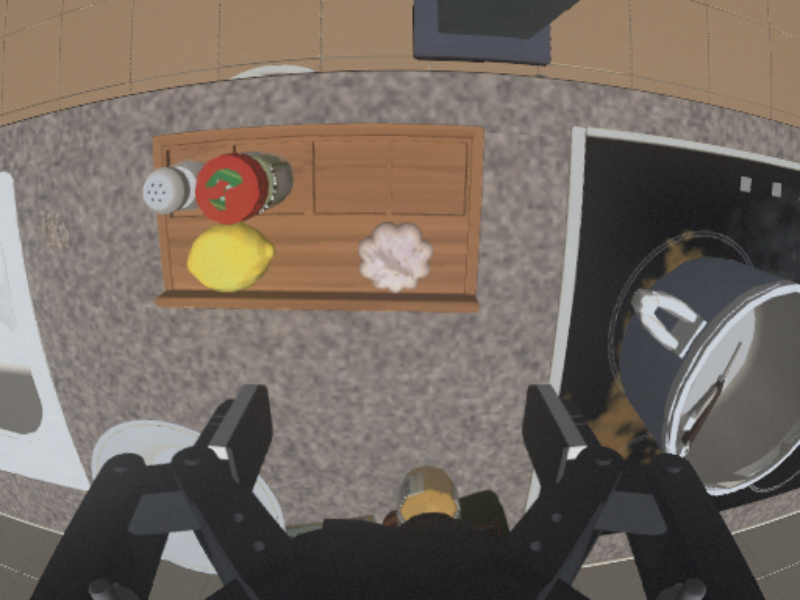

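The tray's two left recesses are empty, with corners at about (313,140), (466,138), (466,215) and (313,213). The garlic is at (396,257) and the right half is undisturbed.

```bash
python3 - <<'E'
from h import *; import pickle
c=pickle.load(open('w2.pkl','rb'))
for n,(u,v,z) in dict(garlic=(396,257,.043),r1=(313,140,.018),r2=(466,138,.018),r3=(466,215,.018),r4=(313,213,.018)).items(): print(n,px2w(c,(u+.5)/1.5625-.5,(v+.5)/1.5625-.5,z,True).round(4))
E
```

```text
garlic [ 0.4913 -0.2224  0.043 ]
r1 [ 0.4016 -0.2875  0.018 ]
r2 [ 0.4006 -0.1675  0.018 ]
r3 [ 0.4624 -0.1662  0.018 ]
r4 [ 0.4603 -0.2891  0.018 ]
```

{"method": "drive_tool", "body": {
  "motion": "0 -0.003 -0.1 0 1;0 -0.003 -0.2 0 1;0 -0.003 -0.3 0 1;0 -0.003 -0.38 0 1;0 -0.003 -0.44 0 1"
}}

```text
clock: 15.45
ee_pos: [0.4909, -0.222, 0.0848]
eef_rot: [0.001, 1.0, 0.0, -0.001]
contact_force: [0.5, -0.3, 0.8]
opening: 0.999
gripper_force: 0.0
```

{"method": "drive_tool", "body": {
  "motion": "0 0 -0.04 0 1;0 0 -0.07 0 1;0 0 -0.09 0 1;0 0 -0.1 0 1;0 0 -0.1 0 1"
}}

```text
clock: 15.95
ee_pos: [0.4919, -0.2223, 0.0467]
eef_rot: [0.002, 1.0, -0.0, 0.0]
contact_force: [0.5, 0.9, -0.4]
opening: 1.0
gripper_force: 0.0
```

{"method": "drive_tool", "body": {
  "motion": "0 0 0 0 0.7;0 0 0 0 0.5;0 0 0 0 0.3;0 0 0 0 0.1;0 0 0 0 0",
  "force": 20
}}

```text
clock: 16.45
ee_pos: [0.4923, -0.2226, 0.0478]
eef_rot: [0.002, 1.0, -0.0, 0.001]
contact_force: [-0.4, -0.6, 6.8]
opening: 0.654
gripper_force: 20.0
```

{"method": "drive_tool", "body": {
  "motion": "0 0 0.05 0 0;0 0 0.15 0 0;0 0 0.27 0 0;0 0 0.39 0 0;0 0 0.5 0 0"
}}

```text
clock: 16.95
ee_pos: [0.4916, -0.2223, 0.2496]
eef_rot: [0.002, 1.0, -0.0, 0.001]
contact_force: [1.6, -0.7, -0.9]
opening: 0.65
gripper_force: 21.6
```

{"method": "drive_tool", "body": {
  "motion": "-0.06 0.06 0.03 0 0;-0.12 0.16 0.03 0 0;-0.15 0.28 0.03 0 0;-0.15 0.4 0.03 0 0;-0.15 0.52 0.03 0 0"
}}

```text
clock: 17.45
ee_pos: [0.431, -0.0129, 0.2596]
eef_rot: [0.003, 1.0, 0.0, 0.001]
contact_force: [1.9, 0.7, -0.1]
opening: 0.651
gripper_force: 21.6
```

{"method": "drive_tool", "body": {
  "motion": "0 0.12 0 0 0;0 0.24 0 0 0;0 0.36 0 0 0;0 0.48 0 0 0;0 0.6 0 0 0"
}}

```text
clock: 17.95
ee_pos: [0.4312, 0.2276, 0.2593]
eef_rot: [0.002, 1.0, 0.001, 0.0]
contact_force: [1.0, -0.8, -0.4]
opening: 0.647
gripper_force: 21.6
```

{"method": "drive_tool", "body": {
  "motion": "0.03 0.12 0 0 0;0.06 0.24 0 0 0;0.09 0.36 0 0 0;0.12 0.48 0 0 0;0.12 0.58 0 0 0"
}}

```text
clock: 18.45
ee_pos: [0.4805, 0.4599, 0.2582]
eef_rot: [0.003, 1.0, -0.0, -0.0]
contact_force: [0.6, 0.5, -0.7]
opening: 0.646
gripper_force: 21.6
```

{"method": "drive_tool", "body": {
  "motion": "0 0.05 0 0 0;0 0.08 0 0 0;0 0.08 0 0 0"
}}

```text
clock: 18.75
ee_pos: [0.4795, 0.4905, 0.2581]
eef_rot: [0.002, 1.0, -0.0, -0.0]
contact_force: [-0.9, 0.3, -0.2]
opening: 0.653
gripper_force: 21.6
```

{"method": "drive_tool", "body": {
  "motion": "0 0 -0.1 0 0;0 0 -0.2 0 0;0 0 -0.3 0 0;0 0 -0.38 0 0;0 0 -0.44 0 0"
}}

```text
clock: 19.25
ee_pos: [0.4794, 0.4875, 0.0811]
eef_rot: [0.003, 1.0, -0.001, -0.001]
contact_force: [0.3, 0.3, 0.2]
opening: 0.648
gripper_force: 21.6
```

{"method": "drive_tool", "body": {
  "motion": "0 0 -0.025 0 0;0 0 -0.04 0 0;0 0 -0.045 0 0;0 0 -0.045 0 0;0 0 -0.045 0 0"
}}

```text
clock: 19.75
ee_pos: [0.4802, 0.4902, 0.0661]
eef_rot: [0.002, 1.0, 0.001, 0.001]
contact_force: [0.7, 0.4, -0.5]
opening: 0.646
gripper_force: 21.6
```

{"method": "drive_tool", "body": {
  "motion": "0 0 -0.006 0 0;0 0 -0.006 0 0;0 0 -0.006 0 0"
}}

```text
clock: 20.05
ee_pos: [0.4798, 0.4897, 0.0625]
eef_rot: [0.002, 1.0, 0.0, 0.0]
contact_force: [0.7, -0.4, -0.7]
opening: 0.651
gripper_force: 21.6
```

{"method": "drive_tool", "body": {
  "motion": "0 0 -0.01 0 0;0 0 -0.01 0 0;0 0 -0.01 0 0"
}}

```text
clock: 20.35
ee_pos: [0.4799, 0.4898, 0.0583]
eef_rot: [0.003, 1.0, 0.0, 0.0]
contact_force: [0.5, 1.3, 0.4]
opening: 0.648
gripper_force: 21.6
```

{"method": "drive_tool", "body": {
  "motion": "0 0 -0.005 0 0;0 0 -0.005 0 0;0 0 -0.005 0 0"
}}

```text
clock: 20.65
ee_pos: [0.4799, 0.4898, 0.0581]
eef_rot: [0.002, 1.0, 0.0, 0.0]
contact_force: [-4.6, -2.2, 12.6]
opening: 0.648
gripper_force: 23.3
```

{"method": "drive_tool", "body": {
  "motion": "0 0 -0.005 0 0;0 0 -0.005 0 0;0 0 -0.005 0 0"
}}

```text
clock: 20.95
ee_pos: [0.4803, 0.4899, 0.0575]
eef_rot: [0.002, 1.0, 0.001, 0.001]
contact_force: [-6.0, -4.7, 20.7]
opening: 0.65
gripper_force: 26.3
```

{"method": "drive_tool", "body": {
  "motion": "0 0 0.005 0 0;0 0 0.005 0 0.3;0 0 0.005 0 0.6;0 0 0.005 0 0.9;0 0 0.005 0 0.9"
}}

```text
clock: 21.45
ee_pos: [0.4797, 0.4894, 0.0557]
eef_rot: [0.003, 1.0, -0.0, -0.0]
contact_force: [0.0, 0.3, -0.1]
opening: 0.951
gripper_force: 0.0
```

{"method": "drive_tool", "body": {
  "motion": "0 0 0.08 0 0.9;0 0 0.18 0 0.9;0 0 0.3 0 0.9;0 0 0.42 0 0.9;0 0 0.52 0 0.9"
}}

```text
clock: 21.95
ee_pos: [0.48, 0.4897, 0.267]
eef_rot: [0.002, 1.0, 0.001, 0.0]
contact_force: [0.4, 1.2, 0.8]
opening: 0.95
gripper_force: 0.0
```

```bash
python3 - <<'E'
from h import *; import pickle
c=snap('wrist','w3.png'); pickle.dump(c,open('w3.pkl','wb'))
cv2.imwrite('pics/w3b.png',cv2.resize(cv2.imread('pics/w3.png'),(800,600)))
E
```

```text
(no output)
```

View pics/w3b.png

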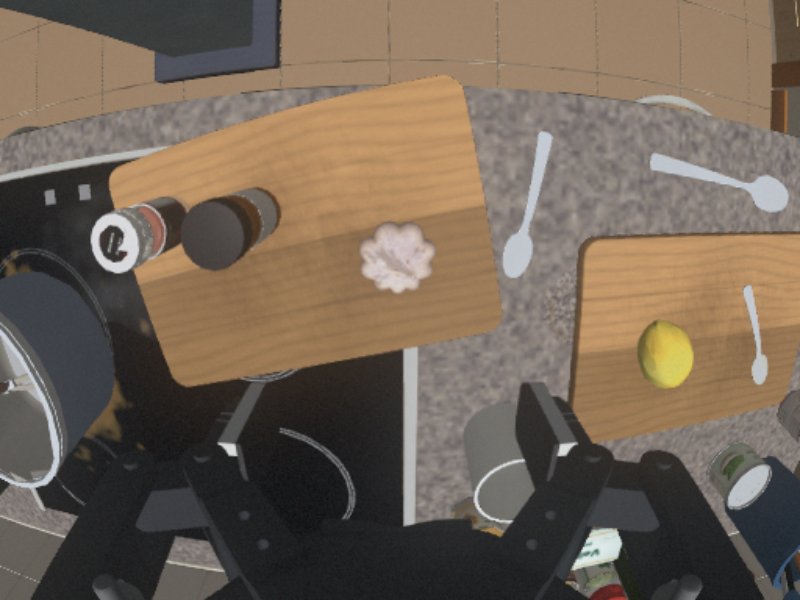

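The garlic sits upright on the board at (397,257). Both jars stand upright on the board, the white cap at (115,240) and the amber cap at (215,232).

{"method": "drive_tool", "body": {
  "motion": "-0.04 -0.1 0 0.09 0.5;-0.08 -0.2 0 0.18 0.5;-0.08 -0.287 0 0.27 0.5;-0.08 -0.287 0 0.36 0.5;-0.08 -0.287 0 0.45 0.5"
}}

```text
clock: 22.5
ee_pos: [0.4477, 0.3737, 0.2645]
eef_rot: [-0.346, 0.938, 0.0, 0.0]
contact_force: [0.1, 0.6, 0.8]
opening: 0.748
gripper_force: 0.0
```

{"method": "drive_tool", "body": {
  "motion": "0 0 0 0.09 0.5;0 0 0 0.18 0.5;0 0 0 0.27 0.5;0 0 0 0.36 0.5;0 0 0 0.45 0.5"
}}

```text
clock: 23.0
ee_pos: [0.4477, 0.3748, 0.2636]
eef_rot: [-0.65, 0.76, -0.0, -0.0]
contact_force: [0.3, 0.0, 0.1]
opening: 0.755
gripper_force: 0.0
```

{"method": "drive_tool", "body": {
  "motion": "0 0 0 0.09 0.5;0 0 0 0.09 0.5;0 0 0 0.09 0.5"
}}

```text
clock: 23.3
ee_pos: [0.4477, 0.3748, 0.2639]
eef_rot: [-0.698, 0.716, -0.0, -0.0]
contact_force: [-0.9, -0.3, -0.3]
opening: 0.748
gripper_force: 0.0
```

{"method": "drive_tool", "body": {
  "motion": "0 0 -0.1 0 0.5;0 0 -0.2 0 0.5;0 0 -0.28 0 0.5;0 0 -0.34 0 0.5;0 0 -0.365 0 0.5"
}}

```text
clock: 23.8
ee_pos: [0.4469, 0.3737, 0.1156]
eef_rot: [-0.698, 0.716, -0.0, -0.002]
contact_force: [0.4, -0.1, -0.3]
opening: 0.751
gripper_force: 0.0
```

{"method": "drive_tool", "body": {
  "motion": "0 0 0 0 0.5;0 0 0 0 -0.2;0 0 0 0 -0.2;0 0 0 0 -0.2;0 0 0 0 -0.2",
  "force": 40
}}

```text
clock: 24.3
ee_pos: [0.4484, 0.3757, 0.1199]
eef_rot: [-0.7, 0.714, 0.0, 0.001]
contact_force: [-2.2, -0.0, 6.8]
opening: 0.506
gripper_force: 41.4
```

{"method": "drive_tool", "body": {
  "motion": "0 0 0.06 0 -0.2;0 0 0.15 0 -0.2;0 0 0.25 0 -0.2;0 0 0.35 0 -0.2;0 0 0.39 0 -0.2"
}}

```text
clock: 24.8
ee_pos: [0.4487, 0.3757, 0.2791]
eef_rot: [-0.7, 0.714, 0.0, 0.003]
contact_force: [-0.5, -0.2, -1.4]
opening: 0.506
gripper_force: 41.4
```

{"method": "drive_tool", "body": {
  "motion": "-0.02 -0.1 0 0 -0.2;-0.04 -0.22 0 0 -0.2;-0.04 -0.34 0 0 -0.2;-0.04 -0.46 0 0 -0.2;-0.04 -0.58 0 0 -0.2"
}}

```text
clock: 25.3
ee_pos: [0.431, 0.141, 0.2746]
eef_rot: [-0.7, 0.714, 0.0, 0.0]
contact_force: [1.7, -0.3, -1.3]
opening: 0.51
gripper_force: 41.3
```

{"method": "drive_tool", "body": {
  "motion": "0 -0.12 0 0 -0.2;0 -0.24 0 0 -0.2;0 -0.36 0 0 -0.2;0 -0.48 0 0 -0.2;0 -0.6 0 0 -0.2"
}}

```text
clock: 25.8
ee_pos: [0.4311, -0.0989, 0.2749]
eef_rot: [-0.7, 0.714, -0.0, 0.001]
contact_force: [1.2, 0.4, -0.6]
opening: 0.504
gripper_force: 41.3
```

{"method": "drive_tool", "body": {
  "motion": "0 -0.12 0 0 -0.2;0 -0.24 0 0 -0.2;0 -0.34 0 0 -0.2;0 -0.4 0 0 -0.2;0 -0.4 0 0 -0.2"
}}

```text
clock: 26.3
ee_pos: [0.4312, -0.2596, 0.2739]
eef_rot: [-0.698, 0.716, 0.0, -0.0]
contact_force: [0.4, 1.1, -1.8]
opening: 0.509
gripper_force: 41.3
```

{"method": "drive_tool", "body": {
  "motion": "0 0 0 0 -0.2;0 0 0 0 -0.2"
}}

```text
clock: 26.5
ee_pos: [0.4316, -0.2566, 0.2744]
eef_rot: [-0.7, 0.714, 0.0, 0.0]
contact_force: [-0.2, 0.7, -2.0]
opening: 0.503
gripper_force: 41.3
```

{"method": "drive_tool", "body": {
  "motion": "0 -0.003 -0.1 0 -0.2;0 -0.003 -0.2 0 -0.2;0 -0.003 -0.29 0 -0.2;0 -0.003 -0.35 0 -0.2;0 -0.003 -0.37 0 -0.2"
}}

```text
clock: 27.0
ee_pos: [0.4306, -0.2569, 0.1242]
eef_rot: [-0.7, 0.714, 0.002, -0.001]
contact_force: [0.1, 0.6, -0.5]
opening: 0.509
gripper_force: 41.3
```

{"method": "drive_tool", "body": {
  "motion": "0 0 0 0 -0.2;0 0 -0.01 0 -0.2;0 0 -0.02 0 -0.2;0 0 -0.028 0 -0.2;0 0 -0.028 0 -0.2"
}}

```text
clock: 27.5
ee_pos: [0.4318, -0.2583, 0.1152]
eef_rot: [-0.7, 0.714, -0.0, 0.0]
contact_force: [0.3, -0.3, -0.7]
opening: 0.509
gripper_force: 41.3
```

{"method": "drive_tool", "body": {
  "motion": "0 0 -0.005 0 -0.2;0 0 -0.005 0 -0.2;0 0 -0.005 0 -0.2"
}}

```text
clock: 27.8
ee_pos: [0.4318, -0.2584, 0.1132]
eef_rot: [-0.7, 0.714, -0.0, -0.0]
contact_force: [0.5, -0.4, -1.1]
opening: 0.509
gripper_force: 41.3
```

{"method": "drive_tool", "body": {
  "motion": "0 0 -0.007 0 -0.2;0 0 -0.007 0 -0.2;0 0 -0.007 0 -0.2"
}}

```text
clock: 28.1
ee_pos: [0.4317, -0.2583, 0.1102]
eef_rot: [-0.7, 0.714, 0.0, -0.0]
contact_force: [-0.5, -0.5, -0.9]
opening: 0.509
gripper_force: 41.3
```

{"method": "drive_tool", "body": {
  "motion": "0 0 -0.005 0 -0.2;0 0 -0.005 0 -0.2;0 0 -0.005 0 -0.2"
}}

```text
clock: 28.4
ee_pos: [0.4318, -0.2583, 0.1082]
eef_rot: [-0.7, 0.714, 0.0, -0.0]
contact_force: [0.1, -0.4, -1.2]
opening: 0.505
gripper_force: 41.3
```

{"method": "drive_tool", "body": {
  "motion": "0 0 -0.005 0 -0.2;0 0 -0.005 0 -0.2;0 0 -0.005 0 -0.2"
}}

```text
clock: 28.7
ee_pos: [0.4318, -0.2583, 0.1062]
eef_rot: [-0.7, 0.714, 0.0, -0.0]
contact_force: [-0.5, 0.1, -0.9]
opening: 0.502
gripper_force: 41.3
```

{"method": "drive_tool", "body": {
  "motion": "0 0 -0.004 0 -0.2;0 0 -0.004 0 -0.2;0 0 -0.004 0 -0.2"
}}

```text
clock: 29.0
ee_pos: [0.4318, -0.2583, 0.1047]
eef_rot: [-0.7, 0.714, 0.0, -0.0]
contact_force: [-1.2, 1.1, -1.0]
opening: 0.508
gripper_force: 41.3
```

{"method": "drive_tool", "body": {
  "motion": "0 0 -0.003 0 -0.2;0 0 -0.003 0 -0.2;0 0 -0.003 0 -0.2"
}}

```text
clock: 29.3
ee_pos: [0.4318, -0.2583, 0.1035]
eef_rot: [-0.7, 0.714, 0.0, -0.0]
contact_force: [0.9, 0.1, -0.5]
opening: 0.508
gripper_force: 41.3
```

{"method": "drive_tool", "body": {
  "motion": "0 0 -0.004 0 -0.2;0 0 -0.004 0 -0.2;0 0 -0.004 0 -0.2"
}}

```text
clock: 29.6
ee_pos: [0.4317, -0.2583, 0.1018]
eef_rot: [-0.7, 0.714, 0.0, -0.0]
contact_force: [-0.4, 0.9, -1.7]
opening: 0.503
gripper_force: 41.3
```

{"method": "drive_tool", "body": {
  "motion": "0 0 -0.003 0 -0.2;0 0 -0.003 0 -0.2;0 0 -0.003 0 -0.2"
}}

```text
clock: 29.9
ee_pos: [0.4319, -0.2587, 0.1016]
eef_rot: [-0.7, 0.714, -0.0, -0.0]
contact_force: [-2.8, 1.2, 8.0]
opening: 0.508
gripper_force: 42.3
```

{"method": "drive_tool", "body": {
  "motion": "0 0 0.002 0 -0.2;0 0 0.002 0 0.3;0 0 0.002 0 0.5;0 0 0.002 0 0.5;0 0 0.002 0 0.5"
}}

```text
clock: 30.4
ee_pos: [0.4318, -0.2583, 0.1014]
eef_rot: [-0.7, 0.714, 0.0, -0.0]
contact_force: [0.0, 0.7, 0.8]
opening: 0.756
gripper_force: 0.0
```

{"method": "drive_tool", "body": {
  "motion": "0 0 0.08 0 0.5;0 0 0.16 0 0.5;0 0 0.26 0 0.5;0 0 0.36 0 0.5;0 0 0.4 0 0.5"
}}

```text
clock: 30.9
ee_pos: [0.4331, -0.2589, 0.2657]
eef_rot: [-0.7, 0.714, -0.003, 0.001]
contact_force: [0.1, -1.4, -0.6]
opening: 0.751
gripper_force: 0.0
```

```bash
python3 - <<'E'
from h import *
snap('wrist','w4.png'); cv2.imwrite('pics/w4b.png',cv2.resize(cv2.imread('pics/w4.png'),(800,600)))
E
```

View pics/w4b.png

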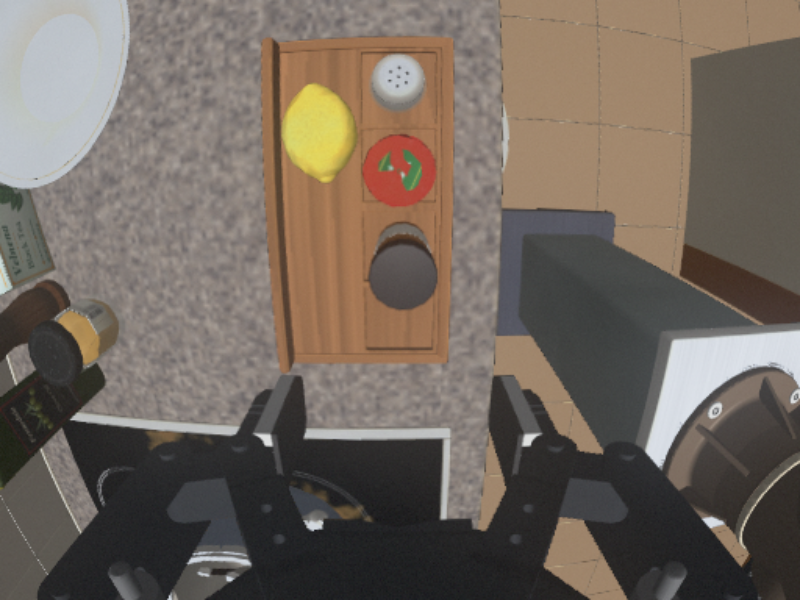

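The amber jar stands upright in its recess, with its cap at (403,275). The lemon, red jar and salt are untouched.

{"method": "drive_tool", "body": {
  "motion": "0 0.12 0 0 0.5;0 0.24 0 0 0.5;0 0.36 0 0 0.5;0 0.48 0 0 0.5;0 0.6 0 0 0.5"
}}

```text
clock: 31.45
ee_pos: [0.4312, -0.0167, 0.2615]
eef_rot: [-0.7, 0.715, -0.0, 0.0]
contact_force: [1.5, 0.4, 0.0]
opening: 0.751
gripper_force: 0.0
```

{"method": "drive_tool", "body": {
  "motion": "0 0.12 0 0 0.5;0 0.24 0 0 0.5;0 0.36 0 0 0.5;0.02 0.48 0 0 0.5;0.04 0.6 0 0 0.5"
}}

```text
clock: 31.95
ee_pos: [0.4473, 0.2238, 0.2616]
eef_rot: [-0.7, 0.714, 0.0, 0.0]
contact_force: [1.0, -0.8, 0.3]
opening: 0.749
gripper_force: 0.0
```

{"method": "drive_tool", "body": {
  "motion": "0 0.12 0 0 0.5;0 0.173 0 0 0.5;0 0.173 0 0 0.5;0 0.173 0 0 0.5"
}}

```text
clock: 32.35
ee_pos: [0.4474, 0.2908, 0.2608]
eef_rot: [-0.7, 0.714, -0.0, -0.001]
contact_force: [0.2, -0.7, 0.7]
opening: 0.749
gripper_force: 0.0
```

Down to z ≈ 0.1115.

{"method": "drive_tool", "body": {
  "motion": "0 0 -0.1 0 0.5;0 0 -0.2 0 0.5;0 0 -0.29 0 0.5;0 0 -0.35 0 0.5;0 0 -0.375 0 0.5"
}}

```text
clock: 32.85
ee_pos: [0.447, 0.2884, 0.1095]
eef_rot: [-0.699, 0.715, -0.0, -0.002]
contact_force: [-0.0, 0.0, -0.4]
opening: 0.75
gripper_force: 0.0
```

{"method": "drive_tool", "body": {
  "motion": "0 0 0 0 0.5;0 0 0 0 -0.2;0 0 0 0 -0.2;0 0 0 0 -0.2;0 0 0 0 -0.2"
}}

```text
clock: 33.35
ee_pos: [0.4486, 0.2916, 0.1133]
eef_rot: [-0.7, 0.714, -0.0, 0.002]
contact_force: [-0.4, -2.7, 6.5]
opening: 0.494
gripper_force: 40.8
```

{"method": "drive_tool", "body": {
  "motion": "0 0 0.06 0 -0.2;0 0 0.15 0 -0.2;0 0 0.25 0 -0.2;0 0 0.35 0 -0.2;0 0 0.39 0 -0.2"
}}

```text
clock: 33.85
ee_pos: [0.4488, 0.2918, 0.2725]
eef_rot: [-0.7, 0.714, 0.0, 0.003]
contact_force: [1.0, 0.9, -2.0]
opening: 0.486
gripper_force: 40.9
```

{"method": "drive_tool", "body": {
  "motion": "-0.02 -0.1 0 0 -0.2;-0.04 -0.22 0 0 -0.2;-0.04 -0.34 0 0 -0.2;-0.04 -0.46 0 0 -0.2;-0.04 -0.58 0 0 -0.2"
}}

```text
clock: 34.35
ee_pos: [0.4311, 0.0573, 0.2683]
eef_rot: [-0.7, 0.714, -0.0, 0.001]
contact_force: [1.4, -0.1, -1.0]
opening: 0.49
gripper_force: 41.0
```

{"method": "drive_tool", "body": {
  "motion": "0 -0.12 0 0 -0.2;0 -0.24 0 0 -0.2;0 -0.36 0 0 -0.2;0 -0.48 0 0 -0.2;0 -0.58 0 0 -0.2"
}}

```text
clock: 34.85
ee_pos: [0.4312, -0.1753, 0.2683]
eef_rot: [-0.7, 0.715, -0.0, 0.001]
contact_force: [0.4, 1.1, -0.9]
opening: 0.492
gripper_force: 41.0
```

{"method": "drive_tool", "body": {
  "motion": "0 -0.055 0 0 -0.2;0 -0.055 0 0 -0.2;0 -0.055 0 0 -0.2"
}}

```text
clock: 35.15
ee_pos: [0.4315, -0.1954, 0.2677]
eef_rot: [-0.699, 0.715, 0.0, 0.0]
contact_force: [0.1, -0.3, -1.0]
opening: 0.493
gripper_force: 41.0
```

{"method": "drive_tool", "body": {
  "motion": "0.001 -0.002 -0.1 0 -0.2;0.001 -0.002 -0.2 0 -0.2;0.001 -0.002 -0.29 0 -0.2;0.001 -0.002 -0.35 0 -0.2;0.001 -0.002 -0.38 0 -0.2"
}}

```text
clock: 35.65
ee_pos: [0.4311, -0.1946, 0.1136]
eef_rot: [-0.7, 0.714, 0.001, -0.001]
contact_force: [-0.8, -0.8, -0.5]
opening: 0.492
gripper_force: 41.0
```

{"method": "drive_tool", "body": {
  "motion": "0 0 0 0 -0.2;0 0 -0.01 0 -0.2;0 0 -0.02 0 -0.2;0 0 -0.03 0 -0.2;0 0 -0.03 0 -0.2"
}}

```text
clock: 36.15
ee_pos: [0.4322, -0.1958, 0.1035]
eef_rot: [-0.7, 0.714, -0.0, 0.0]
contact_force: [-0.7, 0.4, -1.3]
opening: 0.491
gripper_force: 41.0
```

{"method": "drive_tool", "body": {
  "motion": "0 0 -0.005 0 -0.2;0 0 -0.005 0 -0.2;0 0 -0.005 0 -0.2"
}}

```text
clock: 36.45
ee_pos: [0.4322, -0.196, 0.1016]
eef_rot: [-0.7, 0.714, -0.0, 0.0]
contact_force: [-0.7, -0.3, -1.3]
opening: 0.489
gripper_force: 41.0
```

{"method": "drive_tool", "body": {
  "motion": "0 0 -0.004 0 -0.2;0 0 -0.004 0 -0.2;0 0 -0.004 0 -0.2"
}}

```text
clock: 36.75
ee_pos: [0.4322, -0.196, 0.0999]
eef_rot: [-0.7, 0.714, 0.0, -0.0]
contact_force: [-0.8, 0.2, -1.0]
opening: 0.497
gripper_force: 41.0
```

{"method": "drive_tool", "body": {
  "motion": "0 0 -0.005 0 -0.2;0 0 -0.005 0 -0.2;0 0 -0.005 0 -0.2"
}}

```text
clock: 37.05
ee_pos: [0.4322, -0.1959, 0.0978]
eef_rot: [-0.7, 0.714, 0.0, -0.0]
contact_force: [0.3, -0.1, -0.4]
opening: 0.49
gripper_force: 41.0
```

{"method": "drive_tool", "body": {
  "motion": "0 0 -0.004 0 -0.2;0 0 -0.004 0 -0.2;0 0 -0.004 0 -0.2"
}}

```text
clock: 37.35
ee_pos: [0.4322, -0.1959, 0.0962]
eef_rot: [-0.7, 0.714, 0.0, -0.0]
contact_force: [0.6, 0.4, -0.8]
opening: 0.491
gripper_force: 41.0
```

{"method": "drive_tool", "body": {
  "motion": "0 0 -0.003 0 -0.2;0 0 -0.003 0 -0.2;0 0 -0.003 0 -0.2"
}}

```text
clock: 37.65
ee_pos: [0.4322, -0.1959, 0.0951]
eef_rot: [-0.7, 0.714, 0.0, -0.0]
contact_force: [0.4, 0.1, -1.1]
opening: 0.493
gripper_force: 41.1
```

{"method": "drive_tool", "body": {
  "motion": "0 0 -0.004 0 -0.2;0 0 -0.004 0 -0.2;0 0 -0.004 0 -0.2"
}}

```text
clock: 37.95
ee_pos: [0.4325, -0.1962, 0.0949]
eef_rot: [-0.7, 0.714, -0.0, -0.0]
contact_force: [-4.2, 1.7, 15.3]
opening: 0.491
gripper_force: 42.6
```

{"method": "drive_tool", "body": {
  "motion": "0 0 -0.003 0 -0.2;0 0 -0.003 0 -0.2;0 0 -0.003 0 -0.2"
}}

```text
clock: 38.25
ee_pos: [0.4326, -0.1963, 0.0948]
eef_rot: [-0.7, 0.714, -0.001, -0.0]
contact_force: [-7.5, 3.8, 29.5]
opening: 0.494
gripper_force: 43.9
```

Seated. Release and retreat.

{"method": "drive_tool", "body": {
  "motion": "0 0 0.006 0 -0.2;0 0 0.006 0 0.3;0 0 0.006 0 0.5;0 0 0.006 0 0.5;0 0 0.006 0 0.5"
}}

```text
clock: 38.75
ee_pos: [0.4321, -0.1959, 0.0944]
eef_rot: [-0.7, 0.714, 0.0, -0.0]
contact_force: [-1.2, 0.5, 0.6]
opening: 0.751
gripper_force: 0.0
```

{"method": "drive_tool", "body": {
  "motion": "0 0 0.08 0 0.5;0 0 0.16 0 0.5;0 0 0.26 0 0.5;0 0 0.36 0 0.5;0 0 0.4 0 0.5"
}}

```text
clock: 39.25
ee_pos: [0.4336, -0.1963, 0.2586]
eef_rot: [-0.7, 0.714, -0.002, 0.001]
contact_force: [0.3, 0.1, -0.9]
opening: 0.749
gripper_force: 0.0
```

{"method": "drive_tool", "body": {
  "motion": "0 0.1 0 0 0.5;0 0.2 0 0 0.5;0 0.3 0 0 0.5;0 0.4 0 0 0.5;0 0.4 0 0 0.5"
}}

```text
clock: 39.75
ee_pos: [0.4324, -0.0326, 0.2548]
eef_rot: [-0.701, 0.713, -0.0, 0.001]
contact_force: [-0.4, 0.3, -0.3]
opening: 0.75
gripper_force: 0.0
```

```bash
python3 - <<'E'
from h import *
a=snap('scene','s5.png'); b=snap('wrist','w5.png')
s=cv2.resize(cv2.imread('pics/s5.png'),(800,600)); w=cv2.imread('pics/w5.png')
out=np.hstack([cv2.resize(cv2.imread('pics/s5.png')[110:180,240:340],(400,280),interpolation=3),cv2.resize(w[:300,100:400],(400,400))[:280]])
cv2.imwrite('pics/s5b.png',np.vstack([out,cv2.resize(cv2.imread('pics/s5.png'),(800,600))[300:600]]))
E
```

```text
(no output)
```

View pics/s5b.png

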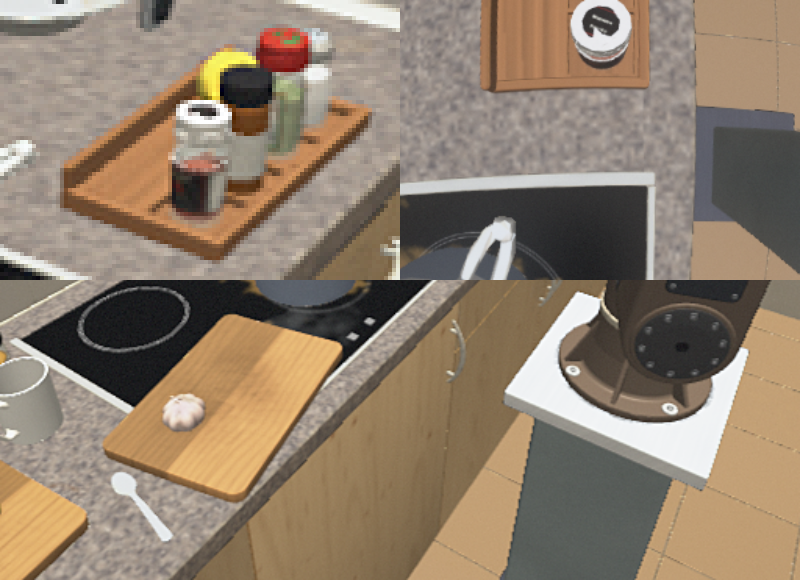

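The scene view shows the white and amber jars upright in their recesses, at (200,160) and (247,130) in the crop. The garlic sits alone on the board at (184,412). The gripper is clear of everything, so I'm handing in.

```bash
python3 -c "from plant import close_job; print(close_job())"
```

```text
the job is handed in; nothing more can be done
None
```

The garlic is on the board, the white and amber jars are back upright in the recesses they came from, the lemon and the other two jars were left alone, and the job is handed in at about 40 s on the robot's clock.

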